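# Put a sample box away in a push-latch drawer

## Robot

A 7-joint arm with a two-finger parallel gripper is mounted at the origin on a cart in front of the work surface, level with it; the furniture and walls round the work are solid. World frame = base frame: x ahead of the robot, y to its left, z up, the work surface at z = 0. Lengths are in m, angles in rad, forces in N, time in s.
With the tool pointing down it reaches from about 0.4 to 0.85 m from the base axis. Payload 10.4 kg.
Tool frame: the origin (TCP) lies on the centre line of the jaws, within the pads' length; the fingertips stand 14 mm ahead of it and the grasp point (between the pads) lies 5 mm behind it (manip.tip_reach is the distance from the TCP to the fingertips, in m); z points along the fingers, y is the line along which they close (so a half turn about z gives the same grasp; the last joint's range is limited). The gripper opens to 85 mm and grips with 20 to 120 N. Pads are 22 mm wide; open, the fingers measure 114 mm over their backs; the gripper's body (76 mm by 85 mm) begins 54 mm behind the grasp point. The pads swing forward as they close: fully open they stand 13 mm farther back than shut.
Start: joints at [-1.168, 0.332, -0.065, 1.46, 0.022, 1.35, -0.088], TCP at [0.258, 0.569, 0.245] pointing down, gripper open.
Joint ranges: [-2.6, 2.6], [-0.5, 2.12], [-1.47, 1.34], [0.16, 2.42], [-1.27, 4.41], [0.06, 2.06], [-2.6, 2.6]. Speed limits (rad/s): [2.22, 2.22, 2.79, 2.79, 3.14, 3.14, 3.14].

## Interface

Orientations are given as a unit quaternion [x, y, z, w].
In Python, from workcell import manip gives the robot as it stands.
- The arm moves only by the shell command python3 -m pendant 'ROWS' [FORCE]. ROWS is JSON, a list of rows, each a list of 7 numbers: the shift along the tool's x, y, z in units of 50 mm (1.0 is 50 mm), then the turn, a rotation vector about the tool's x, y, z in units of 8 degrees (1.0 is 8 degrees), then the opening, from -1 (shut) to 1 (fully open), so that 0 is half open. In form: [[dx, dy, dz, ax, ay, az, jaw], ...]. A call has exactly 10 rows; each row is the pose to reach, as a shift and turn from the pose commanded when the call began, along the tool's axes at that moment; what a row does not reach only later rows make up. A row lasts 1/8 s, in which the tool goes at most 62.5 mm and 10.7 degrees, less where a joint would pass 70% of its speed; a pose out of reach is approached as far as the arm can. A call with a gripper value outside its range is refused whole. The fingers move at their own pace and stop on an object; FORCE is the grip in N (left out, the last holds). Time passes only in rows, so rows that repeat a pose let the fingers close, or fill a call up. It gives the time, the measured TCP pose, the force, the opening and the grip force at its end, in the units of the state.
- manip.get_obs(): the state, without advancing time (a new reading comes with each control period).
- manip.camera(name): name is "scene" or "top" or "wrist"; returns (picture, depth): 400x640x3 uint8, red, green, blue; 400x640 float32, m along the optical axis (not along the pixel's ray), 0 where there is no reading.
- manip.get_calibration(name): a dict with "fx", "fy", "cx", "cy" (pixels), "xyz" and "orientation" of the camera in the world. Camera axes: x right, y up, looking along -z (the intrinsics and any distortion apply to the point x, -y, -z); pixel columns grow to the right and rows downward; lengths in m; the calibration is good to about 2 mm. A picture is of the moment at which its call begins: read the wrist's pose just before it. get_calibration takes no time and is no camera call; for the wrist camera it gives the pose at the moment of the call.
- manip.hand_in(): hands the job in; it is judged then, once.
Trained networks look in the newest picture that a camera, given by its name, has taken for a name from the list of things; names that differ only in an ending like _2 or _b are one class to them, and where a whole thing is asked for, a point or a joint stands for the part that bears it (a point fixed in the world has none). Each returns a list of dicts, best first, with "p" (0 to 1); they miss things now and then, are a little off and sometimes report something else, mostly with a low value. They report only what shows in the picture. A call takes as long as a camera call.
- manip.find_in(thing, camera): "box" ([left, top, right, bottom] in pixels, round what is visible of it).
- manip.trace(thing, camera): "pixels" (400x640 bool, what is visible of it) and "box" ([left, top, right, bottom] in pixels, round what is visible of it).
- manip.tip_of(thing, camera): "pixel" ([column, row] in pixels: a listed point, or the origin of a listed thing).
The state is a dict: "clock": time; "joint_pos": joint angles; "joint_velocities": joint speeds; "tau": joint torques, N m; "position": TCP position; "ee_rot": TCP orientation; "ft_force": force on the tool from outside, world axes, zero at the start; "torque": the same for the moment, N m; "grip_width": opening from 0.0 (shut) to 1.0 (fully open); "grasp_force": force on a finger pad.
Only numpy, scipy, OpenCV 4.12 (cv2) and the standard library are available. Lean on these libraries where they do the work, as an engineer would, in place of code of your own. Each camera call takes 0.05 s, during which the arm holds its last target. There are 200 camera calls.

## Task

Of the two drawer modules on the bench, the drawer that stands open is already full; put the small closed blue box away in the other one, which is latched shut and has to be pressed once to spring open. Lay the box flat in it, let go, and then leave both drawers pushed home and latched, without disturbing the bottle, the tape roll and the wrench.

Things in the scene. Friction and masses are not known exactly. Their poses are not given: they have to be found in the camera images.
- empty_module: Low grey bench module fixed to the bench, 120 deep (x), 150 wide (y), 64 high, holding the empty drawer. Origin on the bench, 58 mm behind its front face; x points into the depth. Push-push latch: pressing the latched drawer in to its end stop, 8 mm further in, and letting go releases it; pushing a released drawer in to that same end stop and letting go latches it.
- full_module: The same module with the full drawer and the same latch; the two stand side by side in either order. A press that stops less than 5 mm past the latched place leaves the latch as it was; past 7 mm it always changes; each further full press changes it again. See where the drawer rests after letting go.
- empty_drawer (a joint): Slide of the empty drawer, m: 0 latched shut, 0.102 fully out towards the robot, negative when pressed in past the latched place. A spring pushes it out all the way (3 N shut, 0.7 N out), with a damper that adds 1.4 N per 0.1 m/s; a slow press takes 3 to 6 N up to the firm end stop at -0.008. Latched it rests within 1 mm of 0. Starts latched; once released and let go it comes fully out within 2 s.
- full_drawer (a joint): Slide of the full drawer, same values, spring and damper, but its loaded runners add 1 N of friction, so when released it may rest anywhere from 0.08 m out. It holds two flat blue boxes, 89 x 130 x 17 mm, one on the other, fixed in it. Starts released, standing 85 to 102 mm out.
- empty_drawer_front (a point): Centre of the outer face of the empty drawer's plain white front panel, 36 mm above the bench. The panel is 156 wide, 60 high (6 to 66 mm above the bench), 8 thick, without a handle, with a blank label holder in the upper middle. Moves with the drawer. x points straight into the module (pushing direction), y to the left along the panel, z up.
- full_drawer_front (a point): The same point and axes on the full drawer's front panel, which is alike.
- empty_drawer_floor (a point): Centre of the empty drawer's inner floor, 15.5 mm above the bench, 64 mm behind the panel's outer face; axes as for the front; moves with the drawer. The tray is open above when the drawer is out: 110 mm long (x) by 134 wide (y) inside; side and rear walls 1.5 thick, 24 high above the floor; the panel in front.
- sample_box: Small closed blue plastic box, 58 (x) by 90 (y) mm and 17 high, with a thin overhanging edge up to 64 by 94 by 18; about 75 g, lying flat on the bench at the right. Origin at the centre of its underside, z up, long side along its y. It fits in the tray with its long side along the tray's x.
- wash_bottle: Bystander: white wash bottle with a red nozzle, 53 mm across and 155 tall, standing; origin at the centre of its underside.
- tape_roll: Bystander: amber tape roll lying flat, 66 mm across, 13 high; origin at the centre of its underside.
- wrench: Bystander: small torque wrench with a red sleeve, 146 mm long (its y), 21 thick, lying on the bench; origin at the centre of its underside.

How it is judged:
On the way, in this order (a step that is already met when the one before it is completed fails the run):
1. the shut drawer has been pressed and let go, and has sprung open (value of joint empty_drawer above 0.085 m), for 0.2 s.
2. the small blue box lies flat in the open empty drawer, let go (x of sample_box in the frame of empty_drawer_floor between -0.03 and 0.03 m and y of sample_box in the frame of empty_drawer_floor between -0.05 and 0.05 m and z of sample_box in the frame of empty_drawer_floor between -0.006 and 0.006 m and angle between sample_box's own z axis and vertical below 0.12 rad and contact force between the fingers and sample_box below 0.1 N and value of joint empty_drawer above 0.06 m), for 0.2 s.
At the end, for the whole second after the job is handed in: The small blue box lies flat (within 0.12 rad) on the floor of the drawer that started shut (within 30 mm along and 50 mm across of its centre, underside within 6 mm of the floor), let go; both drawers rest latched, their joints within 4 mm of 0 (x of sample_box in the frame of empty_drawer_floor between -0.03 and 0.03 m and y of sample_box in the frame of empty_drawer_floor between -0.05 and 0.05 m and z of sample_box in the frame of empty_drawer_floor between -0.006 and 0.006 m and angle between sample_box's own z axis and vertical below 0.12 rad and contact force between the fingers and sample_box below 0.1 N and value of joint empty_drawer between -0.004 and 0.004 m and velocity of joint empty_drawer between -0.01 and 0.01 m/s and value of joint full_drawer between -0.004 and 0.004 m and velocity of joint full_drawer between -0.01 and 0.01 m/s); the robot touches nothing.
It fails at once if the wash bottle is pushed more than 40 mm (distance of wash_bottle from where it was at the start of the episode above 0.04 m).
It fails at once if the tape roll is pushed more than 40 mm (distance of tape_roll from where it was at the start of the episode above 0.04 m).
It fails at once if the torque wrench is pushed more than 40 mm (distance of wrench from where it was at the start of the episode above 0.04 m).
It fails at once if the wash bottle is knocked over (angle between wash_bottle's own z axis and vertical above 0.6 rad).
It also fails if it takes over 72 s, if anything falls off the work surface, if the arm or the gripper's body presses on something with over 40 N, if the wrist force passes 120 N, or if a joint passes its speed limit or range.

## Working session

There is one attempt and no reset: what is moved stays moved. The work goes in short steps, Python scripts to look and compute and a shell command to move; the robot and the scene stay as the last step left them, time stands still between calls to the robot, and variables do not carry over. Pictures are saved under pics/ and viewed, at most 10 in all, crops included, and the job is handed in when it is done.

```bash
mkdir -p pics; ls; cat > h.py <<'E'
import numpy as np, cv2
from scipy.spatial.transform import Rotation as R
from workcell import manip
def world(cam,u,v,d,c=None):
    c=c or manip.get_calibration(cam)
    u,v,d=map(lambda a:np.asarray(a,float),(u,v,d))
    p=np.stack([(u-c['cx'])/c['fx']*d,-(v-c['cy'])/c['fy']*d,-d],-1)
    return p@R.from_quat(c['orientation']).as_matrix().T+np.array(c['xyz'])
def shoot(cam,name=None):
    im,d=manip.camera(cam)
    if name: cv2.imwrite(f'pics/{name}.png',im[:,:,::-1])
    return im,d
def cloud(cam,px,d):
    v,u=np.nonzero(px&(d>0)); return world(cam,u,v,d[v,u])
E
python3 - <<'E'
from h import *
np.set_printoptions(precision=4,suppress=True)
o=manip.get_obs(); print(o)
for cam in('top','scene'):
    im,d=shoot(cam,cam+'0'); print(cam,manip.get_calibration(cam))
    for t in ['sample_box','empty_drawer','full_drawer','wash_bottle','tape_roll','wrench']:
        for r in manip.trace(t,cam)[:2]:
            P=cloud(cam,r['pixels'],d)
            print(t,round(r['p'],2),r['box'],np.median(P,0) if len(P) else '',np.percentile(P,[2,98],axis=0).round(3).tolist() if len(P) else '')
    for t in ['empty_drawer_front','full_drawer_front']:
        for r in manip.tip_of(t,cam)[:2]:
            u,v=r['pixel'];print(t,r['p'],u,v,world(cam,u,v,d[int(v),int(u)]))
E
```

```text
pics
{'clock': 0.0, 'joint_pos': array([-1.1676,  0.3329, -0.0647,  1.461 ,  0.0216,  1.3499, -0.0885]), 'joint_velocities': array([-0.0009,  0.0007,  0.0006, -0.0002,  0.0009, -0.    , -0.0011]), 'tau': array([ -0.0002, -62.5436,   0.0493, -39.1602,   0.0164,   0.0097,
         0.    ]), 'position': array([0.258 , 0.5689, 0.2445]), 'ee_rot': array([ 0.2113,  0.9774, -0.0007, -0.0001]), 'ft_force': array([ 0.4233,  0.7141, -0.6867]), 'torque': array([-0.0119,  0.0022, -0.0432]), 'grasp_force': 0.0, 'grip_width': 1.0004705199617512}
top {'fx': 447.97788811735376, 'fy': 447.97788811735376, 'cx': 318.7539482357452, 'cy': 200.780592335921, 'xyz': array([ 0.42  , -0.0836,  1.1385]), 'orientation': array([-0.026 ,  0.0307,  0.7077, -0.7054])}
sample_box 0.59 [409.2, 191.2, 452.0, 220.3] [ 0.4986 -0.371   0.0164] [[0.466, -0.415, 0.003], [0.534, -0.326, 0.021]]
sample_box 0.51 [409.6, 132.2, 438.6, 157.2] [ 0.6547 -0.3607  0.0111] [[0.626, -0.392, -0.001], [0.687, -0.33, 0.016]]
full_drawer 0.77 [232.5, 150.6, 295.6, 202.7] [0.5635 0.0438 0.0487] [[0.506, -0.024, 0.002], [0.627, 0.115, 0.06
[... 998 characters left out ...]
awer 0.96 [259.6, 157.0, 315.1, 200.4] [0.5389 0.0317 0.0471] [[0.501, -0.032, 0.011], [0.623, 0.109, 0.065]]
wash_bottle 0.74 [245.8, 122.1, 262.3, 157.7] [0.6218 0.2064 0.0719] [[0.609, 0.191, 0.005], [0.648, 0.233, 0.13]]
wash_bottle 0.5 [408.5, 192.4, 430.7, 210.1] [ 0.6528 -0.363   0.0096] [[0.62, -0.394, -0.003], [0.688, -0.334, 0.015]]
tape_roll 0.58 [407.3, 192.5, 432.5, 212.1] [ 0.6491 -0.3631  0.0099] [[0.62, -0.394, -0.002], [0.684, -0.334, 0.015]]
wrench 0.65 [328.2, 236.4, 351.5, 276.0] [ 0.3453 -0.2442  0.0154] [[0.313, -0.278, -0.002], [0.412, -0.185, 0.022]]
empty_drawer_front 0.56 362.9 192.0 [ 0.6008 -0.1989  0.0291]
full_drawer_front 0.93 281.4 185.7 [0.504  0.0336 0.0436]
```

View pics/top0.png

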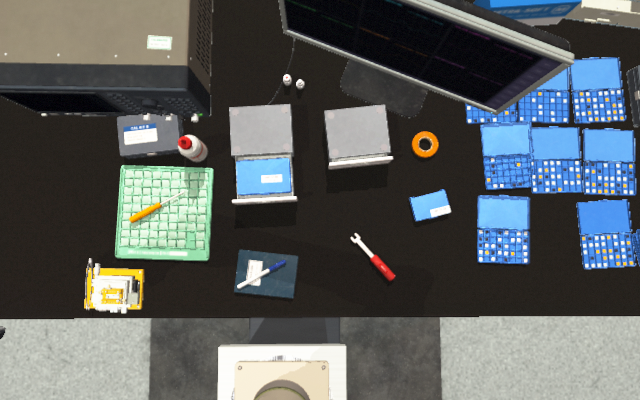

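```bash
python3 - <<'E'
from h import *
np.set_printoptions(precision=4,suppress=True)
im,d=shoot('top')
def rect(px,zmin,n):
    P=cloud('top',px,d);P=P[P[:,2]>zmin]
    r=cv2.minAreaRect((P[:,:2]*1000).astype(np.float32)); print(n,r,len(P), cv2.boxPoints(r).tolist())
for t in ['sample_box','wrench','wash_bottle','empty_drawer']:
    for r in manip.trace(t,'top')[:1]: rect(r['pixels'],.01,t)
# panel line fits: points in region z 0.055-.075 front edges
v,u=np.mgrid[0:400,0:640];P=world('top',u,v,d)
for n,(y0,y1,x0,x1) in dict(emp=(-.29,-.09,.57,.74),full=(-.05,.13,.47,.515)).items():
    m=(P[...,1]>y0)&(P[...,1]<y1)&(P[...,0]>x0)&(P[...,0]<x1)&(P[...,2]>.058)&(P[...,2]<.09)
    Q=P[m]; r=cv2.minAreaRect((Q[:,:2]*1000).astype(np.float32)); print(n,len(Q),r,cv2.boxPoints(r).tolist(),Q[:,2].mean())
E
```

```text
sample_box ((498.4333190917969, -370.84393310546875), (60.78386306762695, 90.5615005493164), 12.39837646484375) 823 [[459.0280456542969, -333.14459228515625], [478.4723205566406, -421.59405517578125], [537.838623046875, -408.54327392578125], [518.394287109375, -320.09381103515625]]
wrench ((369.9502258300781, -223.685302734375), (139.35205078125, 19.976402282714844), 42.98741912841797) 329 [[312.171630859375, -263.88665771484375], [325.79229736328125, -278.49945068359375], [427.72882080078125, -183.48394775390625], [414.108154296875, -168.87115478515625]]
wash_bottle ((636.5245361328125, 214.92323303222656), (43.689090728759766, 52.30976486206055), 61.61479187011719) 566 [[603.12939453125, 208.1389923095703], [649.1500244140625, 183.2710723876953], [669.919677734375, 221.7074737548828], [623.8990478515625, 246.5753936767578]]
empty_drawer ((612.7294921875, -191.33743286132812), (27.31630516052246, 156.80722045898438), 5.992178440093994) 597 [[590.961181640625, -114.78801727294922], [607.3306884765625, -270.73846435546875], [634.497802734375, -267.8868408203125], [618.1282958984375, -111.9364013671875]]
emp 3199 ((668.57275390625, -186.72637939453125), (138.89329528808594, 155.28062438964844), 5.557545185089111) [[591.9334716796875, -116.1766128540039], [606.9716796875, -270.7273254394531], [745.2120361328125, -257.2761535644531], [730.173828125, -102.72543334960938]] 0.06338009909799838
full 191 ((510.9151916503906, 41.73832321166992), (8.342885971069336, 151.00198364257812), 2.598507881164551) [[503.3250732421875, 116.97256469726562], [510.1710510253906, -33.87415313720703], [518.5053100585938, -33.49591827392578], [511.6593322753906, 117.35079956054688]] 0.06493226433649207
```

The top view shows the full drawer open at px (264,178). The shut module is at (358,135), the box at (430,206), the tape at (425,144), the wrench at (374,258) and the bottle at (192,147). I'll shut the full drawer first, since it's on the way.

```bash
cat >> h.py <<'E'
def go(x,y,z,yaw,name=''):
    """yaw (deg) = world heading opposite to tool x (tool down); prints row values"""
    o=manip.get_obs(); T=R.from_quat(o['ee_rot'])
    a=np.radians(yaw); tx=np.array([-np.cos(a),-np.sin(a),0]); tz=np.array([0,0,-1.]); 
    G=R.from_matrix(np.stack([tx,np.cross(tz,tx),tz],1))
    s=T.inv().apply(np.array([x,y,z])-o['position'])/.05
    print(name,'shift',s.round(3),'turn',np.degrees((T.inv()*G).as_rotvec()/8).round(3))
E
python3 - <<'E'
from h import *
go(.44,.039,.20,2.6)
go(.44,.039,.038,2.6)
E
```

```text
shift [-7.693 -8.155  0.906] turn [ 1.000e-03 -0.000e+00 -3.375e+00]
 shift [-7.693 -8.156  4.146] turn [ 1.000e-03 -0.000e+00 -3.375e+00]
```

```bash
python3 -m pendant '[[-0.8,-0.85,0,0,0,-0.34,-1],[-1.7,-1.8,0.1,0,0,-0.75,-1],[-2.6,-2.7,0.2,0,0,-1.15,-1],[-3.4,-3.6,0.4,0,0,-1.5,-1],[-4.3,-4.5,0.5,0,0,-1.9,-1],[-5.1,-5.4,0.6,0,0,-2.3,-1],[-6,-6.3,0.7,0,0,-2.7,-1],[-6.9,-7.3,0.8,0,0,-3.1,-1],[-7.69,-8.16,0.9,0,0,-3.37,-1],[-7.69,-8.16,1.9,0,0,-3.37,-1]]' 40
python3 - <<'E'
from h import *
go(.44,.039,.038,2.6);go(.48,.041,.038,2.6)
E
```

```text
clock: 2.4
position: [0.443, 0.0351, 0.1524]
ee_rot: [-0.019, 1.0, 0.001, 0.004]
ft_force: [0.5, 1.4, -1.0]
grip_width: -0.002
grasp_force: 0.0
 shift [0.074 0.076 2.289] turn [ 0.011  0.053 -0.048]
 shift [-0.727  0.085  2.294] turn [ 0.011  0.053 -0.048]
```

```bash
python3 -m pendant '[[0,0.05,0.9,0,0,0,-1],[0,0.05,1.8,0,0,0,-1],[0,0.05,2.29,0,0,0,-1],[-0.3,0.06,2.29,0,0,0,-1],[-0.6,0.07,2.29,0,0,0,-1],[-0.9,0.08,2.29,0,0,0,-1],[-1.2,0.09,2.29,0,0,0,-1],[-1.5,0.09,2.29,0,0,0,-1],[-1.8,0.1,2.29,0,0,0,-1],[-2.1,0.1,2.29,0,0,0,-1]]'
python3 - <<'E'
from h import *
go(.59,.045,.038,2.6);go(.60,.045,.038,2.6)
E
```

```text
clock: 3.65
position: [0.5448, 0.0486, 0.0358]
ee_rot: [-0.022, 1.0, 0.0, -0.001]
ft_force: [-3.8, 0.1, 3.1]
grip_width: 0.001
grasp_force: 0.0
 shift [-0.9   -0.113 -0.045] turn [ 0.002 -0.011 -0.004]
 shift [-1.1   -0.122 -0.046] turn [ 0.002 -0.011 -0.004]
```

```bash
python3 -m pendant '[[-0.12,0,0,0,0,0,-1],[-0.24,0,0,0,0,0,-1],[-0.36,0,0,0,0,0,-1],[-0.46,0,0,0,0,0,-1],[-0.56,0,0,0,0,0,-1],[-0.65,0,0,0,0,0,-1],[-0.72,0,0,0,0,0,-1],[-0.78,0,0,0,0,0,-1],[-0.82,0,0,0,0,0,-1],[-0.86,0,0,0,0,0,-1]]'

```

```text
clock: 4.9
position: [0.5875, 0.0506, 0.0358]
ee_rot: [-0.022, 1.0, 0.0, -0.0]
ft_force: [-3.7, 1.5, -0.0]
grip_width: -0.001
grasp_force: 0.0
```

```bash
python3 -m pendant '[[-0.04,0,0,0,0,0,-1],[-0.08,0,0,0,0,0,-1],[-0.12,0,0,0,0,0,-1],[-0.12,0,0,0,0,0,-1],[-0.12,0,0,0,0,0,-1],[-0.12,0,0,0,0,0,-1],[-0.12,0,0,0,0,0,-1],[-0.12,0,0,0,0,0,-1],[-0.12,0,0,0,0,0,-1],[-0.12,0,0,0,0,0,-1]]'

```

```text
clock: 6.15
position: [0.5935, 0.0505, 0.0359]
ee_rot: [-0.022, 1.0, -0.0, 0.0]
ft_force: [-1.9, -0.6, -0.6]
grip_width: -0.004
grasp_force: 0.0
```

```bash
python3 -m pendant '[[-0.03,0,0,0,0,0,-1],[-0.06,0,0,0,0,0,-1],[-0.09,0,0,0,0,0,-1],[-0.12,0,0,0,0,0,-1],[-0.12,0,0,0,0,0,-1],[-0.12,0,0,0,0,0,-1],[-0.12,0,0,0,0,0,-1],[-0.12,0,0,0,0,0,-1],[-0.12,0,0,0,0,0,-1],[-0.12,0,0,0,0,0,-1]]'

```

```text
clock: 7.4
position: [0.5995, 0.0511, 0.0358]
ee_rot: [-0.022, 1.0, 0.0, 0.0]
ft_force: [-1.5, -1.1, -0.2]
grip_width: -0.001
grasp_force: 0.0
```

```bash
python3 -m pendant '[[-0.03,0,0,0,0,0,-1],[-0.06,0,0,0,0,0,-1],[-0.06,0,0,0,0,0,-1],[-0.06,0,0,0,0,0,-1],[-0.06,0,0,0,0,0,-1],[-0.06,0,0,0,0,0,-1],[-0.06,0,0,0,0,0,-1],[-0.06,0,0,0,0,0,-1],[-0.06,0,0,0,0,0,-1],[-0.06,0,0,0,0,0,-1]]'

```

```text
clock: 8.65
position: [0.6, 0.0512, 0.0351]
ee_rot: [-0.022, 1.0, 0.0, -0.003]
ft_force: [-13.2, -0.1, 4.7]
grip_width: 0.001
grasp_force: 0.0
```

```bash
python3 -m pendant '[[0.3,0,0,0,0,0,-1],[0.8,0,0,0,0,0,-1],[1.4,0,0,0,0,0,-1],[1.4,-0.5,-0.5,0,0,0,-1],[1.4,-1.5,-1,0,0,-0.1,-1],[1.4,-2.4,-1,0,0,-0.2,-1],[1.4,-3.3,-1,0,0,-0.3,-1],[1.4,-4.2,-1,0,0,-0.37,-1],[1.4,-5,-1,0,0,-0.37,-1],[1.4,-5,-1,0,0,-0.37,-1]]'
python3 - <<'E'
from h import *
np.set_printoptions(precision=4,suppress=True)
im,d=shoot('scene','scene1')
for t in ['empty_drawer_front','full_drawer_front']:
    for r in manip.tip_of(t,'scene')[:2]:
        u,v=r['pixel'];print(t,r['p'],u,v,world('scene',u,v,d[int(v),int(u)]))
go(.565,-.199,.038,5.6);go(.6,-.196,.038,5.6)
E
```

```text
clock: 9.9
position: [0.5435, -0.2057, 0.0862]
ee_rot: [-0.046, 0.999, -0.001, 0.001]
ft_force: [-0.3, 1.6, -0.2]
grip_width: 0.001
grasp_force: 0.0
empty_drawer_front 0.96 361.7 190.9 [ 0.5344 -0.219   0.1032]
full_drawer_front 0.78 294.8 166.2 [0.6028 0.0411 0.0411]
 shift [-0.418 -0.01   0.955] turn [ 0.004  0.004 -0.002]
 shift [-1.12  -0.018  0.955] turn [ 0.004  0.004 -0.002]
```

View pics/scene1.png

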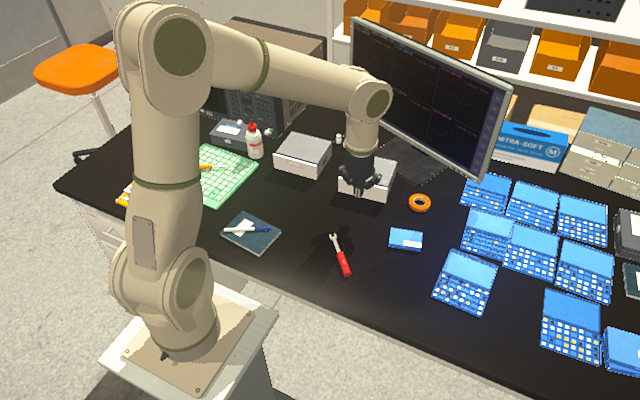

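The full drawer is shut and latched (front at px (295,166)), and the gripper is in front of the other panel (362,190). Next I'll press that one.

```bash
python3 -m pendant '[[0,0,0.5,0,0,0,-1],[0,0,0.95,0,0,0,-1],[0,0,0.95,0,0,0,-1],[-0.2,0,0.95,0,0,0,-1],[-0.4,0,0.95,0,0,0,-1],[-0.6,0,0.95,0,0,0,-1],[-0.75,0,0.95,0,0,0,-1],[-0.85,0,0.95,0,0,0,-1],[-0.95,0,0.95,0,0,0,-1],[-1.03,0,0.95,0,0,0,-1]]'

```

```text
clock: 11.3
position: [0.5943, -0.1969, 0.038]
ee_rot: [-0.048, 0.999, 0.0, -0.001]
ft_force: [-4.3, 0.7, 2.1]
grip_width: -0.002
grasp_force: 0.0
```

```bash
python3 -m pendant '[[-0.04,0,0,0,0,0,-1],[-0.08,0,0,0,0,0,-1],[-0.08,0,0,0,0,0,-1],[-0.08,0,0,0,0,0,-1],[-0.08,0,0,0,0,0,-1],[-0.08,0,0,0,0,0,-1],[-0.08,0,0,0,0,0,-1],[-0.08,0,0,0,0,0,-1],[-0.08,0,0,0,0,0,-1],[-0.08,0,0,0,0,0,-1]]'

```

```text
clock: 12.55
position: [0.5975, -0.1967, 0.038]
ee_rot: [-0.048, 0.999, 0.0, -0.001]
ft_force: [-9.1, 1.0, 3.5]
grip_width: 0.001
grasp_force: 0.0
```

```bash
python3 -m pendant '[[-0.04,0,0,0,0,0,-1],[-0.04,0,0,0,0,0,-1],[-0.04,0,0,0,0,0,-1],[0.4,0,0,0,0,0,-1],[1.2,0,0,0,0,0,-1],[2.2,0,0,0,0,0,-1],[2.8,0,0,0,0,0,-1],[2.8,0,-1,0,0,0,0],[2.8,0,-2,0,0,0,1],[2.8,0,-2.5,0,0,0,1]]'
python3 - <<'E'
from h import *
np.set_printoptions(precision=4,suppress=True)
im,d=shoot('scene')
for t in ['empty_drawer_front','empty_drawer_floor','full_drawer_front']:
    for r in manip.tip_of(t,'scene')[:1]:
        u,v=r['pixel'];print(t,r['p'],u,v,world('scene',u,v,d[int(v),int(u)]))
# box by top trace
im,d=shoot('top')
r=manip.trace('sample_box','top')[0];P=cloud('top',r['pixels'],d);print(r['p'],np.median(P,0))
P=P[P[:,2]>.012]; q=cv2.minAreaRect((P[:,:2]*1000).astype(np.float32));print(q,cv2.boxPoints(q).tolist())
go(.4975,-.371,.12,78+15.)
E
```

```text
clock: 13.8
position: [0.461, -0.2104, 0.1664]
ee_rot: [-0.048, 0.999, -0.0, 0.003]
ft_force: [0.8, 0.4, -0.6]
grip_width: 0.635
grasp_force: 0.0
empty_drawer_floor 0.81 357.3 200.3 [ 0.577  -0.1912  0.011 ]
full_drawer_front 0.92 294.0 166.3 [0.6036 0.0447 0.0386]Traceback (most recent call last):
  File "<stdin>", line 9, in <module>
IndexError: list index out of range
```

```bash
python3 - <<'E'
from h import *
print(manip.get_obs()['joint_pos'].round(2))
go(.49,-.36,.2,-77.6);go(.49,-.36,.2,102.4)
E
```

```text
[-0.19  0.14  0.57  1.91 -0.08  1.12  2.08]
 shift [-0.322 -3.052 -0.755] turn [-3.0000e-03 -8.0000e-03  1.0391e+01]
 shift [-0.322 -3.052 -0.755] turn [ 9.0000e-03 -3.0000e-03 -1.2109e+01]
```

```bash
python3 -m pendant '[[0,-0.3,-0.1,0,0,1.3,1],[0,-0.7,-0.2,0,0,2.6,1],[-0.1,-1,-0.3,0,0,3.9,1],[-0.1,-1.4,-0.4,0,0,5.2,1],[-0.2,-1.8,-0.5,0,0,6.5,1],[-0.2,-2.2,-0.6,0,0,7.8,1],[-0.3,-2.6,-0.7,0,0,9.1,1],[-0.32,-3.05,-0.75,0,0,10.39,1],[-0.32,-3.05,-0.75,0,0,10.39,1],[-0.32,-3.05,-0.75,0,0,10.39,1]]'
python3 - <<'E'
from h import *
np.set_printoptions(precision=4,suppress=True)
im,d=shoot('scene','s2')
for r in manip.trace('sample_box','scene')[:1]:
    P=cloud('scene',r['pixels'],d);print(r['p'],np.median(P,0))
    P=P[P[:,2]>.012]; q=cv2.minAreaRect((P[:,:2]*1000).astype(np.float32));print(q)
im,d=shoot('wrist','w2')
for r in manip.trace('sample_box','wrist')[:2]:
    P=cloud('wrist',r['pixels'],d);print('w',r['p'],r['box'],np.median(P,0))
    P=P[P[:,2]>.012]; q=cv2.minAreaRect((P[:,:2]*1000).astype(np.float32));print(q)
E
```

```text
clock: 15.35
position: [0.4899, -0.3595, 0.1997]
ee_rot: [0.625, 0.78, -0.0, -0.001]
ft_force: [-0.7, -0.2, -0.2]
grip_width: 0.998
grasp_force: 0.0
0.94 [ 0.4912 -0.3745  0.0157]
((495.9814758300781, -372.1825256347656), (62.82532501220703, 89.28327941894531), 14.434466361999512)
w 0.84 [290.1, 151.0, 355.5, 239.3] [ 0.4985 -0.3692  0.0172]
((497.9845886230469, -373.7158203125), (60.339359283447266, 90.51924896240234), 14.465577125549316)
```

View pics/w2.png

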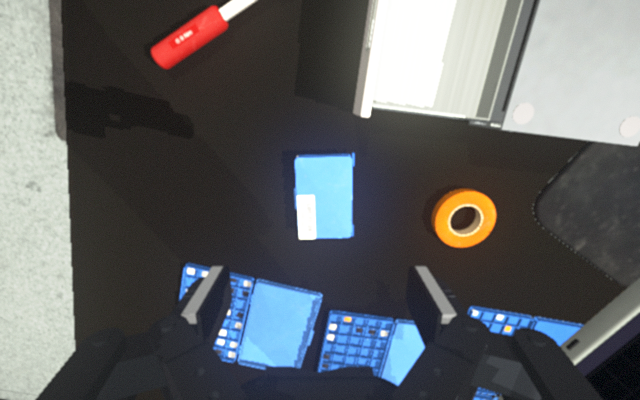

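```bash
python3 - <<'E'
from h import *
np.set_printoptions(precision=4,suppress=True)
print(manip.tip_reach)
im,d=shoot('wrist'); o=manip.get_obs()
v,u=np.mgrid[255:325,180:460];P=world('wrist',u,v,d[255:325,180:460])
m=(d[255:325,180:460]>0)&(P[...,2]>.1)
Q=R.from_quat(o['ee_rot']).inv().apply(P[m]-o['position']); print(len(Q),Q.min(0),Q.max(0)); print(np.percentile(Q[:,2],[50,90,99,100]))
go(.4977,-.372,.06,-76.5);go(.4977,-.372,.017,-76.5)
E
```

```text
0.014
4854 [-0.0112 -0.0564 -0.0438] [0.0133 0.0566 0.0021]
[-0.02   -0.0054  0.0002  0.0021]
 shift [-0.277  0.09   2.815] turn [ 0.003 -0.004 -0.126]
 shift [-0.278  0.089  3.675] turn [ 0.003 -0.004 -0.126]
```

```bash
python3 -m pendant '[[-0.1,0.03,0.9,0,0,-0.12,1],[-0.2,0.06,1.8,0,0,-0.12,1],[-0.28,0.09,2.7,0,0,-0.12,1],[-0.28,0.09,3.2,0,0,-0.12,1],[-0.28,0.09,3.6,0,0,-0.12,1],[-0.28,0.09,3.79,0,0,-0.12,1],[-0.28,0.09,3.79,0,0,-0.12,0.2],[-0.28,0.09,3.79,0,0,-0.12,0.2],[-0.28,0.09,3.79,0,0,-0.12,0.2],[-0.28,0.09,3.79,0,0,-0.12,0.2]]' 30

```

```text
clock: 16.85
position: [0.4981, -0.3733, 0.0124]
ee_rot: [0.62, 0.785, 0.0, 0.001]
ft_force: [-0.8, 1.2, 6.3]
grip_width: 0.67
grasp_force: 33.2
```

```bash
python3 -m pendant '[[0,0,-0.2,0,0,0,0.2],[0,0,-0.6,0,0,0,0.2],[0,0,-1.2,0,0,0,0.2],[0,0,-1.9,0,0,0,0.2],[0,0,-2.6,0,0,0,0.2],[0,0,-2.9,0,0,0,0.2],[0,0,-2.9,0,0,0,0.2],[0,0,-2.9,0,0,0,0.2],[0,0,-2.9,0,0,0,0.2],[0,0,-2.9,0,0,0,0.2]]'
python3 - <<'E'
from h import *
np.set_printoptions(precision=4,suppress=True)
o=manip.get_obs()
im,d=shoot('wrist','w3')
im,d=shoot('top','t3')
for t in ['empty_drawer_front','empty_drawer_floor']:
    for r in manip.tip_of(t,'top')[:1]:
        u,v=r['pixel'];print(t,r['p'],u,v,world('top',u,v,d[int(v),int(u)]))
v,u=np.mgrid[0:400,0:640];P=world('top',u,v,d)
m=(P[...,1]>-.30)&(P[...,1]<-.09)&(P[...,0]>.47)&(P[...,0]<.53)&(P[...,2]>.058)&(P[...,2]<.075)&(d>0)
Q=P[m]; r=cv2.minAreaRect((Q[:,:2]*1000).astype(np.float32)); print(len(Q),r,cv2.boxPoints(r).tolist())
E
```

```text
clock: 18.1
position: [0.4973, -0.3727, 0.1555]
ee_rot: [0.62, 0.785, -0.0, -0.001]
ft_force: [0.8, 1.1, -1.4]
grip_width: 0.676
grasp_force: 32.4
empty_drawer_front 0.93 360.3 202.4 [ 0.502  -0.1909  0.0642]
empty_drawer_floor 0.81 356.5 181.8 [ 0.558  -0.1868  0.0148]
230 ((503.0948791503906, -202.24014282226562), (9.24693775177002, 155.33729553222656), 5.837223052978516) [[490.5962829589844, -125.44444274902344], [506.3945007324219, -279.9762878417969], [515.593505859375, -279.03582763671875], [499.7952575683594, -124.50399780273438]]
```

```bash
cd pics; python3 -c "
import cv2,numpy as np
a=cv2.imread('w3.png');b=cv2.imread('t3.png')
cv2.imwrite('m3.png',np.hstack([cv2.resize(a,(480,300)),cv2.resize(b[80:280,260:474],(321,300))])[:,:800])"
```

```text
(no output)
```

View pics/m3.png

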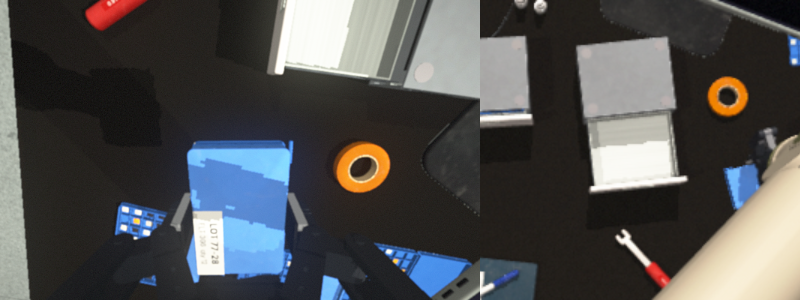

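The box is held squarely between the pads at (240,205), and the empty drawer is fully out at (637,150). Now I'll carry the box over it.

```bash
python3 - <<'E'
from h import *
go(.562,-.196,.156,5.7)
E
```

```text
shift [3.143e+00 2.072e+00 2.000e-03] turn [-0.0000e+00 -2.0000e-03 -1.0292e+01]
```

```bash
python3 -m pendant '[[0.2,0.1,0,0,0,-1,0.2],[0.6,0.4,0,0,0,-2.2,0.2],[1,0.7,0,0,0,-3.4,0.2],[1.5,1,0,0,0,-4.7,0.2],[2,1.3,0,0,0,-6,0.2],[2.4,1.6,0,0,0,-7.3,0.2],[2.8,1.85,0,0,0,-8.6,0.2],[3.14,2.07,0,0,0,-9.6,0.2],[3.14,2.07,0,0,0,-10.29,0.2],[3.14,2.07,0,0,0,-10.29,0.2]]'
python3 - <<'E'
from h import *
np.set_printoptions(precision=4,suppress=True)
go(.562,-.196,.029,5.7)
im,d=shoot('wrist','w4')
v,u=np.mgrid[0:400,0:640];P=world('wrist',u,v,d)
m=(d>0)&(P[...,2]>.056)&(P[...,2]<.075)&(P[...,0]<.53)&(abs(P[...,1]+.2)<.11)
Q=P[m]
if len(Q)>20:
    r=cv2.minAreaRect((Q[:,:2]*1000).astype(np.float32)); print(len(Q),r,cv2.boxPoints(r).tolist())
E
```

```text
clock: 19.55
position: [0.5619, -0.1962, 0.1563]
ee_rot: [-0.049, 0.999, 0.0, 0.0]
ft_force: [0.6, 0.4, -1.4]
grip_width: 0.672
grasp_force: 32.4
 shift [-0.001  0.005  2.546] turn [ 0.001  0.001 -0.007]
2871 ((502.8780517578125, -204.80859375), (9.34948444366455, 155.09188842773438), 5.904508113861084) [[490.25091552734375, -128.1549530029297], [506.205322265625, -282.42401123046875], [515.5051879882812, -281.46221923828125], [499.55078125, -127.19317626953125]]
```

View pics/w4.png

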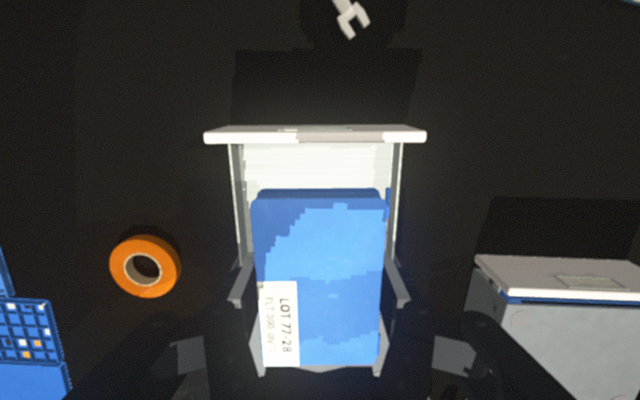

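The box sits aligned over the tray, with the panel at (315,133) and the box at (318,280). I'll lower it and release.

```bash
python3 -m pendant '[[0,0.01,0.5,0,0,0,0.2],[0,0.02,1,0,0,0,0.2],[0,0.03,1.5,0,0,0,0.2],[0,0.03,1.9,0,0,0,0.2],[0,0.03,2.2,0,0,0,0.2],[0,0.03,2.35,0,0,0,0.2],[0,0.03,2.45,0,0,0,0.2],[0,0.03,2.52,0,0,0,0.2],[0,0.03,2.52,0,0,0,0.2],[0,0.03,2.52,0,0,0,0.2]]'
```

```text
clock: 20.85
position: [0.5621, -0.1948, 0.0307]
ee_rot: [-0.05, 0.999, -0.0, 0.0]
ft_force: [1.1, 0.4, -0.8]
grip_width: 0.674
grasp_force: 32.4
```

```bash
python3 -m pendant '[[0,-0.02,0.03,0,0,0,0.2],[0,-0.03,0.05,0,0,0,0.2],[0,-0.03,0.05,0,0,0,0.2],[0,-0.03,0.05,0,0,0,0.7],[0,-0.03,0.05,0,0,0,0.8],[0,-0.03,0.05,0,0,0,0.8],[0,-0.03,-0.4,0,0,0,0.8],[0,-0.03,-1,0,0,0,0.8],[0,-0.03,-1.9,0,0,0,0.8],[0,-0.03,-2.8,0,0,0,0.8]]'
python3 - <<'E'
from h import *
np.set_printoptions(precision=4,suppress=True)
im,d=shoot('wrist','w5')
for r in manip.trace('sample_box','wrist')[:1]:
    P=cloud('wrist',r['pixels'],d);print(r['p'],np.median(P,0))
    q=cv2.minAreaRect((P[P[:,2]>.025][:,:2]*1000).astype(np.float32));print(q)
    n=np.linalg.lstsq(np.c_[P[:,:2],np.ones(len(P))],P[:,2],rcond=None)[0];print(n)
go(.44,-.208,.17,5.7);go(.44,-.208,.038,5.7)
E
```

```text
clock: 22.1
position: [0.5617, -0.1962, 0.1716]
ee_rot: [-0.05, 0.999, 0.0, -0.0]
ft_force: [1.6, -0.2, 0.3]
grip_width: 0.896
grasp_force: 0.0
0.7 [ 0.5619 -0.1974  0.0364]
((566.8312377929688, -196.9891357421875), (91.55025482177734, 62.89861297607422), 6.463770389556885)
[ 0.0226 -0.0029  0.0228]
 shift [2.496 0.031 0.091] turn [-0.015  0.056 -0.005]
 shift [2.516 0.036 2.731] turn [-0.015  0.056 -0.005]
```

View pics/w5.png

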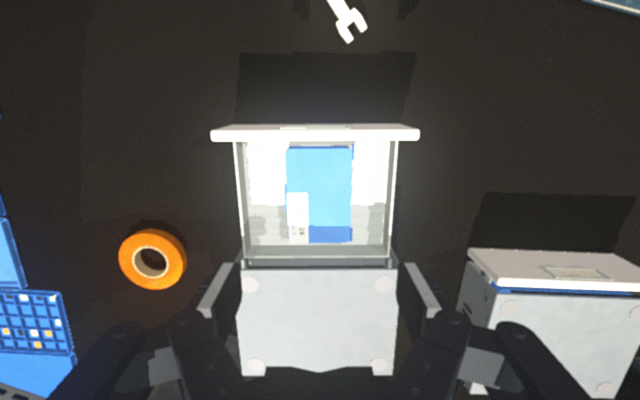

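The box lies flat in the tray at (320,195). Next I'll move in front of the panel and push it home.

```bash
python3 -m pendant '[[0.8,0,0,0,0,0,-1],[1.7,0,0,0,0,0,-1],[2.5,0.03,0,0,0,0,-1],[2.5,0.03,0,0,0,0,-1],[2.5,0.03,0.5,0,0,0,-1],[2.5,0.03,1.4,0,0,0,-1],[2.5,0.03,2.3,0,0,0,-1],[2.5,0.03,2.7,0,0,0,-1],[2.5,0.03,2.7,0,0,0,-1],[2.5,0.03,2.7,0,0,0,-1]]'
python3 - <<'E'
from h import *
go(.478,-.205,.038,5.6);go(.58,-.195,.038,5.6)
E
```

```text
clock: 23.45
position: [0.4382, -0.2073, 0.036]
ee_rot: [-0.05, 0.999, -0.0, 0.0]
ft_force: [-0.0, -0.4, 0.2]
grip_width: -0.001
grasp_force: 0.0
 shift [-0.796 -0.034 -0.039] turn [-0.003  0.007  0.011]
 shift [-2.846 -0.037 -0.037] turn [-0.003  0.007  0.011]
```

```bash
python3 -m pendant '[[-0.3,-0.03,-0.04,0,0,0,-1],[-0.6,-0.03,-0.04,0,0,0,-1],[-0.85,-0.03,-0.04,0,0,0,-1],[-1.05,-0.03,-0.04,0,0,0,-1],[-1.25,-0.03,-0.04,0,0,0,-1],[-1.45,-0.03,-0.04,0,0,0,-1],[-1.65,-0.03,-0.04,0,0,0,-1],[-1.85,-0.03,-0.04,0,0,0,-1],[-2.05,-0.03,-0.04,0,0,0,-1],[-2.25,-0.03,-0.04,0,0,0,-1]]'
```

```text
clock: 24.7
position: [0.55, -0.1972, 0.0371]
ee_rot: [-0.05, 0.999, 0.0, -0.0]
ft_force: [-3.2, 1.8, -0.5]
grip_width: 0.0
grasp_force: 0.0
```

```bash
python3 -m pendant '[[-0.15,0,0,0,0,0,-1],[-0.3,0,0,0,0,0,-1],[-0.45,0,0,0,0,0,-1],[-0.57,0,0,0,0,0,-1],[-0.67,0,0,0,0,0,-1],[-0.75,0,0,0,0,0,-1],[-0.82,0,0,0,0,0,-1],[-0.89,0,0,0,0,0,-1],[-0.93,0,0,0,0,0,-1],[-0.93,0,0,0,0,0,-1]]'
```

```text
clock: 25.95
position: [0.5957, -0.1928, 0.0372]
ee_rot: [-0.05, 0.999, 0.0, -0.0]
ft_force: [-5.0, 1.7, -0.2]
grip_width: -0.008
grasp_force: 0.0
```

```bash
python3 -m pendant '[[-0.04,0,0,0,0,0,-1],[-0.08,0,0,0,0,0,-1],[-0.12,0,0,0,0,0,-1],[-0.12,0,0,0,0,0,-1],[-0.12,0,0,0,0,0,-1],[-0.12,0,0,0,0,0,-1],[-0.12,0,0,0,0,0,-1],[-0.12,0,0,0,0,0,-1],[-0.12,0,0,0,0,0,-1],[-0.12,0,0,0,0,0,-1]]'
```

```text
clock: 27.2
position: [0.596, -0.1942, 0.0349]
ee_rot: [-0.048, 0.999, 0.0, -0.005]
ft_force: [-20.2, -2.1, -0.9]
grip_width: -0.002
grasp_force: 0.0
```

```bash
python3 -m pendant '[[0.1,0,0,0,0,0,-1],[0.3,0,0,0,0,0,-1],[0.8,0,0,0,0,0,-1],[1.6,0,0,0,0,0,-1],[2.4,0,0,0,0,0,-1],[2.6,0,-1,0,0,0,-1],[2.6,0,-2,0,0,0,-1],[2.6,0.5,-3,0,0,0,-1],[2.6,1,-3.5,0,0,0,-1],[2.6,1,-3.5,0,0,0,-1]]'
python3 - <<'E'
from h import *
np.set_printoptions(precision=4,suppress=True)
im,d=shoot('top','t6')
for cam in ('top','scene'):
    im,d=shoot(cam,cam[0]+'6')
    for t in ['empty_drawer_front','full_drawer_front']:
        for r in manip.tip_of(t,cam)[:1]:
            u,v=r['pixel'];print(cam,t,r['p'],u,v,world(cam,u,v,d[int(v),int(u)]))
    v,u=np.mgrid[0:400,0:640];P=world(cam,u,v,d)
    for n,y0,y1 in(('e',-.3,-.09),('f',-.05,.14)):
        m=(d>0)&(P[...,1]>y0)&(P[...,1]<y1)&(P[...,0]>.48)&(P[...,0]<.76)&(P[...,2]>.056)&(P[...,2]<.08)
        print(n,cv2.minAreaRect((P[m][:,:2]*1000).astype(np.float32)), P[m][:,0].min())
E
```

```text
clock: 28.45
position: [0.4693, -0.1539, 0.2149]
ee_rot: [-0.051, 0.999, 0.0, 0.003]
ft_force: [-0.2, 0.7, -0.4]
grip_width: 0.001
grasp_force: 0.0
top empty_drawer_front 0.65 358.1 160.4 [ 0.6042 -0.1867  0.064 ]
top full_drawer_front 0.78 264.4 159.9 [0.6063 0.0406 0.0624]
e ((668.6842651367188, -185.401123046875), (139.32159423828125, 154.37022399902344), 6.204270839691162) 0.5927713670147463
f ((673.0534057617188, 51.65300750732422), (139.7741241455078, 153.3287811279297), 3.6602585315704346) 0.6010174996035326
scene empty_drawer_front 0.81 360.1 189.7 [ 0.5945 -0.1916  0.0417]
scene full_drawer_front 0.75 292.8 165.6 [0.6014 0.0476 0.0423]
e ((664.8992309570312, -185.6161651611328), (144.8887939453125, 155.7837677001953), 7.326935768127441) 0.5883843336416341
f ((669.2042846679688, 47.4760856628418), (142.64366149902344, 155.52337646484375), 1.991701364517212) 0.5961930798324546
```

View pics/s6.png

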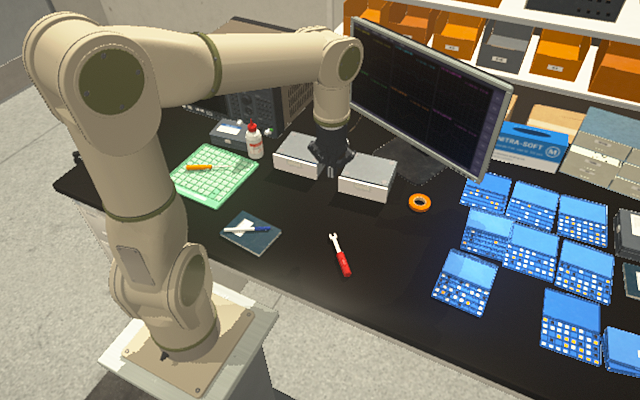

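Both drawers are shut at (300,155) and (366,178), and the bottle, tape and wrench are where they started. Handing in.

```bash
python3 -c "
from workcell import manip
print(manip.hand_in())"
```

```text
the job is handed in; nothing more can be done
None
```

The job is handed in: the blue box was let go flat in the formerly shut drawer, both drawers looked shut and latched in the final pictures, and the bottle, tape roll and wrench appeared unmoved; the hand-in returned no verdict.

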